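# Gauge the sleeves and hold the good one under the press

### The job

Of the two flanged brass sleeves on the bench only one has a good bore and goes all the way down over the gauge pin on the lever press's pulled-out loading slide; the other is bored too tight. Seat the good sleeve on the pin, flange down against the slide, put the tight one in the red reject tray, and push the slide fully home under the ram. Then pull the ball lever down against its return spring until the ram bears on the sleeve with about 60 N (roughly 10 N more at the ball than the spring alone needs), and finish still holding it there so that the freshly bonded flange can set; leave everything else on the bench where it is.

Things in the scene. Friction and masses are not known exactly. Their poses are not given: they have to be found in the camera images.
- sleeve_a: flanged sleeve, mm: brass tube, outside diameter 24, on a steel flange, diameter 34, 4 thick, at its lower end; 32 high in all, bored through, 70 g. sleeve_b looks the same: one of the two is bored 14 and slips over the 12 gauge pin, the other 9.8 and does not; which one is not known beforehand. Origin: centre of the flange's underside; z up the bore. Starts upright on the bench
- sleeve_b: the other flanged sleeve, same outside, same origin and axes; see sleeve_a
- reject_tray: red open plastic tray fixed to the bench, 105 (its x) x 95 (its y) x 26 high, walls and floor 3 thick. Origin: centre of its underside
- lever_press: green lever press, fixed. Origin: centre of the underside of its base, 170 (x) x 120 (y) mm; its x axis is the slide's way in, z up. Ram axis at x -7, y 0; head at x -30 to +37, y -30 to +31, z 145 to 234, over the ram's foot; column behind. A low bed for the slide reaches forward to x -196, 67 wide
- pin_foot (a point): foot of the gauge pin on the slide's flat top, about 33 mm above the bench, on the pin's axis; z up, x the slide's way in. Pin: diameter 12 for 16 mm above this point, then tapered to a nose of diameter 7 at 26. The good sleeve comes down until its flange lies flat here; the tight one sticks about 20 higher, on the taper
- slide (a joint): travel of the loading slide (steel plate 115 x 49 x 14 mm with pin and knob): 0 fully out (pin 113 mm in front of the ram's axis), 0.113 m fully home at its stop, pin under the ram. Stays where it is left; friction about 2.5 N. Starts at 0 to 0.012
- slide_knob (a point): middle of the black round knob on the slide's front end, 80 mm in front of the pin: diameter 23, from 12 to 31 mm above the slide's flat top, this point 22 above it; on a stem 9 thick
- lever_ball (a point): centre of the black ball on the end of the lever, diameter 32 mm; at rest the lever stands upright, the ball 316 above the bench, on the press's -y side
- lever_hinge (a point): point on the lever's hinge axis in the plane in which the ball swings, 175 mm above the bench; the axis is the press's y axis, the ball's radius 142 mm. Pulling brings the ball towards the press's -x side and down
- lever_press_lever (a joint): lever angle: 0 at rest (ball a little behind upright), grows as it is pulled forward and down, end stop 1.66 rad. The ram sinks 24 mm per rad. Return spring 0.56 Nm at rest plus 0.35 Nm per rad (4 to 7 N at the ball along its path): it flies back when let go. Slide home, the ram meets the seated sleeve at about 0.93 rad; then each N more at the ball puts about 6 N on the sleeve
- lever_press_ram: the ram with its round foot, diameter 32 mm; the foot's underside is 88 above the bench at lever angle 0, 23 above the seated sleeve's top. Origin: the press's origin, sinking as the ram comes down
- trimmer_21: dark blue hair trimmer lying on the bench, 182 x 47 x 34; a bystander, to be left alone. Origin: under its middle
- oil_bottle: small white oil bottle with a red spout, diameter 28, height 83; a bystander, to be left alone. Origin: under its middle
- driver_red: screwdriver with a red handle, 158 long, lying; a bystander, to be left alone. Origin: under its middle
- driver_blue: screwdriver with a blue handle, 143 long, lying; a bystander, to be left alone. Origin: under its middle
- comb_0: black guide comb 42 x 44 x 12; a bystander, to be left alone. Origin: under its middle
- phone: black phone lying flat, 158 x 75 x 8; a bystander, to be left alone. Origin: under its middle
Things that resemble listed ones, but are neither listed nor needed, are in the scene too. What is shaped like the sleeve_b but black is not meant.

How it is judged:
On the way, in this order (a step that is already met when the one before it is completed fails the run):
1. the good sleeve is seated on the gauge pin, flange flat on the slide, and let go, with the slide still out (value of joint slide below 0.05 m and ((horizontal distance between sleeve_a and pin_foot below 0.003 m and z of sleeve_a in the frame of pin_foot between -0.003 and 0.003 m and angle between sleeve_a's own z axis and vertical below 0.1 rad and contact force between the fingers and sleeve_a below 0.2 N) or (horizontal distance between sleeve_b and pin_foot below 0.003 m and z of sleeve_b in the frame of pin_foot between -0.003 and 0.003 m and angle between sleeve_b's own z axis and vertical below 0.1 rad and contact force between the fingers and sleeve_b below 0.2 N))), for 0.2 s.
2. the slide is pushed fully home with the good sleeve on its pin and the lever still up (value of joint slide above 0.109 m and value of joint lever_press_lever below 0.3 rad and ((horizontal distance between sleeve_a and pin_foot below 0.003 m and z of sleeve_a in the frame of pin_foot between -0.003 and 0.003 m and angle between sleeve_a's own z axis and vertical below 0.1 rad) or (horizontal distance between sleeve_b and pin_foot below 0.003 m and z of sleeve_b in the frame of pin_foot between -0.003 and 0.003 m and angle between sleeve_b's own z axis and vertical below 0.1 rad))), for 0.2 s.
3. the ram bears on the seated sleeve with 25 to 150 N (((horizontal distance between sleeve_a and pin_foot below 0.003 m and z of sleeve_a in the frame of pin_foot between -0.003 and 0.003 m and angle between sleeve_a's own z axis and vertical below 0.1 rad and contact force between lever_press_ram and sleeve_a between 25 and 150 N) or (horizontal distance between sleeve_b and pin_foot below 0.003 m and z of sleeve_b in the frame of pin_foot between -0.003 and 0.003 m and angle between sleeve_b's own z axis and vertical below 0.1 rad and contact force between lever_press_ram and sleeve_b between 25 and 150 N))), for 0.3 s.
At the end, for the whole second after the job is handed in: the lever is held so that the ram bears on the good sleeve with 25 to 150 N, steadily; that sleeve is seated on the pin (within 3 mm, upright) with the slide home (joint over 0.109); the tight sleeve lies at rest in the red tray; the other things lie within 30 mm of where they were (((horizontal distance between sleeve_a and pin_foot below 0.003 m and z of sleeve_a in the frame of pin_foot between -0.003 and 0.003 m and angle between sleeve_a's own z axis and vertical below 0.1 rad and contact force between lever_press_ram and sleeve_a between 25 and 150 N and x of sleeve_b in the frame of reject_tray between -0.05 and 0.05 m and y of sleeve_b in the frame of reject_tray between -0.045 and 0.045 m and z of sleeve_b in the frame of reject_tray below 0.024 m and linear speed of sleeve_b below 0.03 m/s) or (horizontal distance between sleeve_b and pin_foot below 0.003 m and z of sleeve_b in the frame of pin_foot between -0.003 and 0.003 m and angle between sleeve_b's own z axis and vertical below 0.1 rad and contact force between lever_press_ram and sleeve_b between 25 and 150 N and x of sleeve_a in the frame of reject_tray between -0.05 and 0.05 m and y of sleeve_a in the frame of reject_tray between -0.045 and 0.045 m and z of sleeve_a in the frame of reject_tray below 0.024 m and linear speed of sleeve_a below 0.03 m/s)) and value of joint slide above 0.109 m and velocity of joint lever_press_lever between -0.1 and 0.1 rad/s and distance of each of trimmer_21, oil_bottle, driver_red, driver_blue, comb_0, phone from where it was at the start of the episode below 0.03 m); the arm keeps its last pose, push and grip.
It fails at once if the sleeve is crushed: the ram bears on it with more than 300 N (contact force between lever_press_ram and sleeve_a above 300 N or contact force between lever_press_ram and sleeve_b above 300 N).
It also fails if it takes over 72 s, if anything falls off the work surface, if the arm or the gripper's body presses on something with over 40 N, if the wrist force passes 120 N, or if a joint passes its speed limit or range.

### The arm

A 7-joint arm with a two-finger parallel gripper is mounted at the origin on a cart in front of the work surface, level with it; the furniture and walls round the work are solid. World frame = base frame: x ahead of the robot, y to its left, z up, the work surface at z = 0. Lengths are in m, angles in rad, forces in N, time in s.
With the tool pointing down it reaches from about 0.4 to 0.85 m from the base axis. Payload 4.4 kg.
Tool frame: the origin (TCP) lies between the finger pads; the fingertips stand 19 mm ahead of it and the grasp point (between the pads) is the TCP; z points along the fingers, y is the line along which they close (so a half turn about z gives the same grasp; the last joint's range is limited). The gripper opens to 94 mm and grips with 3 to 60 N. Pads are 16 mm wide; open, the fingers measure 119 mm over their backs; the gripper's body (75 mm by 177 mm) begins 78 mm behind the grasp point.
Start: joints at [-1.33, 0.628, 0.038, 1.517, -0.027, 0.996, -0.02], TCP at [0.196, 0.62, 0.19] pointing down, gripper open.
Joint ranges: [-3.06, 3.06], [-0.37, 2.12], [-1.25, 1.32], [0.18, 2.47], [-1.1, 4.24], [0.23, 1.98], [-2.94, 2.94]. Speed limits (rad/s): [2.57, 2.57, 3.14, 3.14, 3.14, 3.14, 3.14].

### API

Orientations are given as a rotation vector (axis times angle).
In Python, from station import ctrl, optics, ticket gives the robot as it stands.
- The arm moves only by the tool servo_tool, never from a script. Its argument "targets" is a list that holds one entry, the list of rows, each a list of 5 numbers: the closure, from 0 (fully open) to 1 (shut), then the shift along the tool's x, y, z in units of 500 mm (1.0 is 500 mm), then the turn about the tool's z in units of 60 degrees (1.0 is 60 degrees). In form: [[[gripper, tx, ty, tz, twist], ...]]. A call has 1 to 12 rows; each row is the pose to reach, as a shift and turn from the pose commanded when the call began, along the tool's axes at that moment; what a row does not reach only later rows make up. A row lasts 1/12 s, in which the tool goes at most 41.7 mm and 7.16 degrees, less where a joint would pass 70% of its speed; a pose out of reach is approached as far as the arm can. A call with a number of a shift or a turn outside -1 to 1 is refused whole. A call with a gripper value outside its range is refused whole. The fingers move at their own pace and stop on an object; "squeeze" is the grip in N (left out, the last holds). Time passes only in rows, so rows that repeat a pose let the fingers close. It gives the time, the measured TCP pose, the force, the opening and the grip force at its end, in the units of the state.
- ctrl.get_obs(): the state, without advancing time (a new reading comes with each control period).
- optics.camera(name): name is "scene" or "side" or "wrist"; returns a dict with "pixels" (420x560x3 uint8, blue, green, red), "range_z" (420x560 float32, m along the optical axis (not along the pixel's ray), 0 where there is no reading), "fov_y" (degrees; the focal length in pixels is half the picture's height over the tangent of half this angle, whatever the lens; pixels are square), "cx", "cy" (the principal point, pixels), "dist" ([k1, k2, p1, p2, k3] as OpenCV has them; the pictures are not rectified), "origin" and "rotation" of the camera in the world; the wrist camera has in their place "hand_eye" (4x4, takes a point from camera to tool coordinates, whose origin is the TCP and whose axes are the flange's). Camera axes: x right, y up, looking along -z (the intrinsics and any distortion apply to the point x, -y, -z); pixel columns grow to the right and rows downward; lengths in m; the calibration is good to about 2 mm. A picture is of the moment at which its call begins: read the wrist's pose just before it.
- ticket.job_done(): hands the job in; it is judged then, once.
Trained networks look in a picture, given as the dict that the camera call returned (one of the last four; its "shot" number tells which), for a name from the list of things; names that differ only in an ending like _2 or _b are one class to them, and where a whole thing is asked for, a point or a joint stands for the part that bears it (a point fixed in the world has none). Each returns a list of dicts, best first, with "conf" (0 to 1); they miss things now and then, are a little off and sometimes report something else, mostly with a low value. They report only what shows in the picture. A call takes as long as a camera call. They do not tell look-alikes from the thing itself.
- optics.spot_in(picture, thing): "at" ([x, y, z] in m, in world coordinates, good to about 4 mm: the middle of the surface that is visible of it).
- optics.mark_of(picture, thing): "at" ([x, y, z] in m, in world coordinates, good to about 4 mm: a listed point, or the origin of a listed thing).
The state is a dict: "time_s": time; "joint_pos": joint angles; "qd": joint speeds; "joint_torque": joint torques, N m; "tool_pos": TCP position; "orientation": TCP orientation; "force": force on the tool from outside, world axes, zero at the start; "moment": the same for the moment, N m; "width": finger opening in m; "gripper_force": force on a finger pad.
Only numpy, scipy, OpenCV 4.12 (cv2) and the standard library are available. Lean on these libraries where they do the work, as an engineer would, in place of code of your own. Each camera call takes 0.05 s, during which the arm holds its last target. There are 200 camera calls.

## Working session

There is one attempt and no reset: what is moved stays moved. The work goes in short steps, Python scripts to look and compute and a tool call to move; the robot and the scene stay as the last step left them, time stands still between calls to the robot, and variables do not carry over. Pictures are saved under pics/ and viewed, at most 10 in all, crops included, and the job is handed in when it is done.

Besides the shell and the picture viewer there is one more tool, called as name(argument=value, ...), one argument or row to a line, values as JSON. servo_tool: Moves the arm, as the interface text tells. Its arguments: {"type":"object","properties":{"targets":{"type":"array"},"squeeze":{"type":"number"}},"required":["targets"]}

```bash
mkdir -p pics; cat > h.py <<'E'
import numpy as np, cv2
from scipy.spatial.transform import Rotation as R
from station import ctrl, optics, ticket
def K(p):
    f=p["pixels"].shape[0]/2/np.tan(np.radians(p["fov_y"])/2)
    return np.array([[f,0,p["cx"]],[0,f,p["cy"]],[0,0,1.]])
def cam(name):
    o=ctrl.get_obs(); p=optics.camera(name)
    if name=="wrist":
        T=np.eye(4);T[:3,:3]=R.from_rotvec(o["orientation"]).as_matrix();T[:3,3]=o["tool_pos"]
        p["T"]=T@np.array(p["hand_eye"])
    else:
        T=np.eye(4);T[:3,:3]=np.array(p["rotation"]).reshape(3,3);T[:3,3]=p["origin"];p["T"]=T
    return p
def pix(p,X):
    X=np.atleast_2d(X);c=(X-p["T"][:3,3])@p["T"][:3,:3]
    c=c*[1,-1,-1]
    return cv2.projectPoints(c.reshape(-1,1,3),np.zeros(3),np.zeros(3),K(p),np.array(p["dist"],float))[0].reshape(-1,2)
def cloud(p):
    h,w=p["range_z"].shape;u,v=np.meshgrid(np.arange(w),np.arange(h))
    n=cv2.undistortPoints(np.stack([u,v],-1).reshape(-1,1,2).astype(float),K(p),np.array(p["dist"],float)).reshape(h,w,2)
    z=p["range_z"]; c=np.stack([n[...,0]*z,-n[...,1]*z,-z],-1)
    P=c@p["T"][:3,:3].T+p["T"][:3,3]; P[z==0]=np.nan
    return P
def st():
    o=ctrl.get_obs(); return o["time_s"],np.round(o["tool_pos"],4),np.round(o["orientation"],3),np.round(o["force"],1),o["width"]
E
cat > a.py <<'E'
from h import *
for n in ["scene","side"]:
    p=cam(n); cv2.imwrite(f"pics/{n}0.png",p["pixels"]); print(n,np.round(p["T"],2).tolist())
    for t in ["sleeve_a","reject_tray","lever_press","pin_foot","slide_knob","lever_ball","lever_hinge","trimmer_21","oil_bottle","driver_red","phone","comb_0"]:
        for d in optics.mark_of(p,t)[:4]:
            print(t,round(d["conf"],2),np.round(d["at"],3),pix(p,d["at"]).round().astype(int).tolist())
print(st())
E
python3 a.py
```

```text
Traceback (most recent call last):
  File "a.py", line 3, in <module>
    p=cam(n); cv2.imwrite(f"pics/{n}0.png",p["pixels"]); print(n,np.round(p["T"],2).tolist())
  File "h.py", line 13, in cam
    T=np.eye(4);T[:3,:3]=np.array(p["rotation"]).reshape(3,3);T[:3,3]=p["origin"];p["T"]=T
                         ~~~~~~~~~~~~~~~~~~~~~~~~~~~~~~~^^^^^
ValueError: cannot reshape array of size 3 into shape (3,3)
```

```bash
sed -i 's/np.array(p\["rotation"\]).reshape(3,3)/R.from_rotvec(p["rotation"]).as_matrix()/' h.py; python3 a.py
```

```text
scene [[0.71, 0.49, -0.51, -0.18], [-0.71, 0.48, -0.52, -0.82], [-0.01, 0.73, 0.68, 1.21], [0.0, 0.0, 0.0, 1.0]]
sleeve_a 0.73 [ 0.458 -0.044  0.054] [[246, 268]]
sleeve_a 0.53 [ 0.551 -0.181  0.001] [[299, 287]]
sleeve_a 0.53 [ 0.473 -0.193  0.001] [[284, 304]]
sleeve_a 0.5 [ 0.472 -0.386 -0.   ] [[333, 343]]
reject_tray 0.94 [ 0.482  0.186 -0.004] [[206, 240]]
reject_tray 0.22 [ 0.636 -0.245  0.   ] [[332, 283]]
lever_press 0.73 [ 0.647 -0.048  0.002] [[289, 249]]
lever_press 0.45 [ 0.564 -0.426 -0.003] [[364, 332]]
lever_press 0.26 [ 0.659 -0.332 -0.003] [[359, 295]]
pin_foot 0.57 [ 0.536 -0.047  0.034] [[265, 260]]
pin_foot 0.48 [ 0.669 -0.097  0.178] [[307, 214]]
slide_knob 0.96 [ 0.459 -0.046  0.054] [[247, 269]]
lever_ball 0.69 [ 0.68  -0.092  0.315] [[310, 176]]
lever_hinge 0.58 [ 0.668 -0.094  0.174] [[306, 215]]
trimmer_21 0.83 [ 0.661 -0.331 -0.006] [[359, 295]]
trimmer_21 0.3 [ 0.563 -0.425 -0.002] [[363, 332]]
oil_bottle 0.47 [ 0.663 -0.421  0.004] [[383, 309]]
driver_red 0.5 [ 0.458 -0.046  0.054] [[246, 269]]
driver_red 0.44 [ 0.638 -0.25   0.001] [[334, 284]]
phone 0.
[... 472 characters left out ...]
0.046  0.003] [[299, 270]]
pin_foot 0.91 [ 0.538 -0.046  0.037] [[264, 264]]
slide_knob 0.64 [ 0.459 -0.046  0.052] [[237, 263]]
slide_knob 0.3 [ 0.656 -0.33   0.003] [[336, 338]]
lever_ball 0.75 [ 0.68  -0.092  0.311] [[323, 180]]
lever_ball 0.39 [ 0.631 -0.251 -0.003] [[316, 319]]
lever_hinge 0.7 [ 0.663 -0.093  0.178] [[314, 226]]
trimmer_21 0.89 [ 0.658 -0.332  0.003] [[337, 338]]
oil_bottle 0.54 [ 0.66  -0.422 -0.002] [[352, 369]]
phone 0.77 [0.522 0.34  0.004] [[240, 212]]
comb_0 0.84 [ 0.568 -0.423 -0.004] [[312, 377]]
comb_0 0.17 [ 0.458 -0.044  0.052] [[237, 262]]
(1.35, array([0.1963, 0.6197, 0.1898]), array([-0.48 , -3.105, -0.   ]), array([ 1. , -0.4, -0.1]), 0.09400248850960352)
```

```bash
python3 - <<'E'
import cv2
a=cv2.imread("pics/scene0.png")[150:400,160:440]; b=cv2.imread("pics/side0.png")[150:420,190:420]
cv2.imwrite("pics/s1.png",cv2.resize(a,(784,590),interpolation=cv2.INTER_CUBIC) if 0 else cv2.resize(a,None,fx=2.35,fy=2.35))
cv2.imwrite("pics/s2.png",cv2.resize(b,None,fx=2.2,fy=2.2))
E
```

```text
(no output)
```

View pics/s1.png

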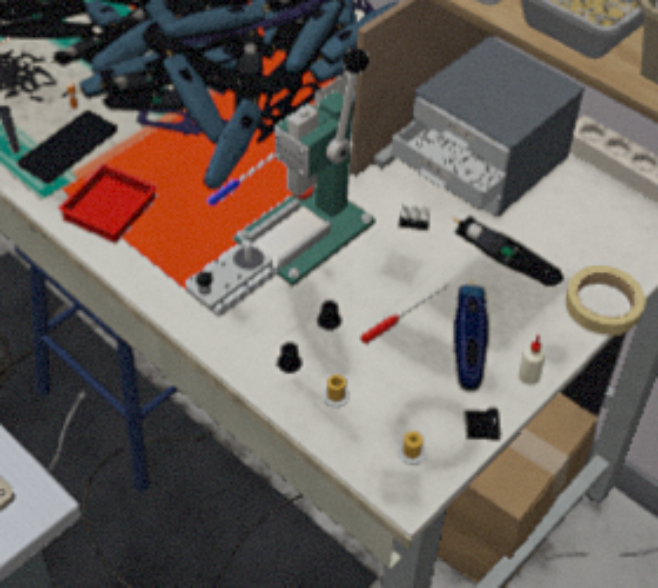

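View pics/s2.png

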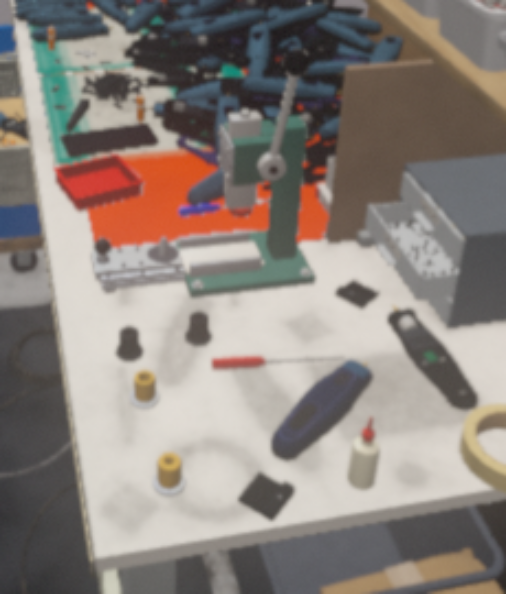

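```bash
cat >> h.py <<'E'
def mv(pos,yaw=0.,frm=None):
    """shift/twist units from (commanded~measured) pose to world pos with tool y at angle yaw from world y"""
    o=ctrl.get_obs(); M=R.from_rotvec(o["orientation"]).as_matrix()
    p0=np.array(o["tool_pos"] if frm is None else frm)
    d=M.T@(np.array(pos)-p0)/0.5
    y=M.T@np.array([-np.sin(yaw),np.cos(yaw),0]); a=np.degrees(np.arctan2(-y[0],y[1]))
    if a>90:a-=180
    if a<-90:a+=180
    print("mv",np.round(d,4),"twist",round(a/60,4))
E
python3 - <<'E'
from h import *
mv([0.40,0.2,0.25]); p=cam("wrist"); print(np.round(p["hand_eye"],3),p["fov_y"])
E
```

```text
mv [-0.6419 -0.6771 -0.1205] twist -0.293
[[ 0.001  0.974  0.225  0.065]
 [ 1.    -0.001 -0.     0.   ]
 [ 0.     0.225 -0.974 -0.196]
 [ 0.     0.     0.     1.   ]] 63.3456253592455
```

servo_tool(
  targets=[
    [[0.0, -0.64, -0.68, -0.12, -0.293], [0.0, -0.64, -0.68, -0.12, -0.293], [0.0, -0.64, -0.68, -0.12, -0.293], [0.0, -0.64, -0.68, -0.12, -0.293], [0.0, -0.64, -0.68, -0.12, -0.293], [0.0, -0.64, -0.68, -0.12, -0.293], [0.0, -0.64, -0.68, -0.12, -0.293], [0.0, -0.64, -0.68, -0.12, -0.293], [0.0, -0.64, -0.68, -0.12, -0.293], [0.0, -0.64, -0.68, -0.12, -0.293], [0.0, -0.64, -0.68, -0.12, -0.293], [0.0, -0.64, -0.68, -0.12, -0.293]],
  ],
)

```text
time_s: 2.4
tool_pos: [0.4015, 0.1927, 0.2508]
orientation: [0.013, 3.139, -0.003]
force: [-0.7, -0.2, -0.6]
width: 0.0937
gripper_force: 0.0
```

```bash
python3 - <<'E'
from h import *
print(st()); mv([0.47,-0.29,0.2])
E
```

```text
(2.4, array([0.4015, 0.1927, 0.2508]), array([ 1.300e-02,  3.139e+00, -3.000e-03]), array([-0.7, -0.2, -0.6]), 0.0937272356420437)
mv [-0.1446 -0.9641  0.1039] twist -0.0077
```

servo_tool(
  targets=[
    [[0.0, -0.145, -0.964, 0.08, 0.0], [0.0, -0.145, -0.964, 0.08, 0.0], [0.0, -0.145, -0.964, 0.08, 0.0], [0.0, -0.145, -0.964, 0.08, 0.0], [0.0, -0.145, -0.964, 0.08, 0.0], [0.0, -0.145, -0.964, 0.08, 0.0], [0.0, -0.145, -0.964, 0.08, 0.0], [0.0, -0.145, -0.964, 0.08, 0.0], [0.0, -0.145, -0.964, 0.08, 0.0], [0.0, -0.145, -0.964, 0.08, 0.0], [0.0, -0.145, -0.964, 0.08, 0.0], [0.0, -0.145, -0.964, 0.08, 0.0]],
  ],
)

```text
time_s: 3.4
tool_pos: [0.4709, -0.2873, 0.2097]
orientation: [0.004, 3.141, -0.003]
force: [0.7, -0.4, -0.4]
width: 0.0938
gripper_force: 0.0
```

```bash
python3 - <<'E'
from h import *
print(st())
p=cam("wrist"); cv2.imwrite("pics/w1.png",p["pixels"])
for d in optics.mark_of(p,"sleeve_a"): print(round(d["conf"],2),np.round(d["at"],4),pix(p,d["at"]).round().tolist())
C=cloud(p)
m=(C[...,2]>0.026)&(C[...,2]<0.038)&(C[...,0]<0.53)
n,l,s,c=cv2.connectedComponentsWithStats(m.astype(np.uint8))
for i in range(1,n):
    if s[i,4]>100: print(s[i],np.nanmedian(C[l==i],0).round(4), (np.nanmin(C[l==i],0)/2+np.nanmax(C[l==i],0)/2).round(4), p["pixels"][l==i].mean(0).round())
E
```

```text
(3.4, array([ 0.4709, -0.2873,  0.2097]), array([ 4.000e-03,  3.141e+00, -3.000e-03]), array([ 0.7, -0.4, -0.4]), 0.09375182226922106)
0.87 [ 0.4682 -0.2685 -0.0036] [[295.0, 186.0]]
0.77 [ 0.5515 -0.1804  0.0018] [[365.0, 252.0]]
0.64 [ 0.6355 -0.2422 -0.0007] [[314.0, 312.0]]
0.56 [ 0.4688 -0.1936  0.0009] [[358.0, 187.0]]
[ 457  167   65   78 3801] [ 0.4901 -0.0525  0.0337] [ 0.486  -0.0451  0.032 ] [110. 107. 104.]
[356 178  23  22 324] [ 0.4663 -0.1903  0.0322] [ 0.4664 -0.1895  0.0303] [48. 48. 48.]
[288 183  21  21 243] [ 0.4707 -0.2668  0.0322] [ 0.4711 -0.2667  0.0303] [ 74. 105. 121.]
[180 186  22  21 324] [ 0.4739 -0.3869  0.0321] [ 0.4741 -0.3874  0.0302] [ 51.  95. 116.]
```

View pics/w1.png

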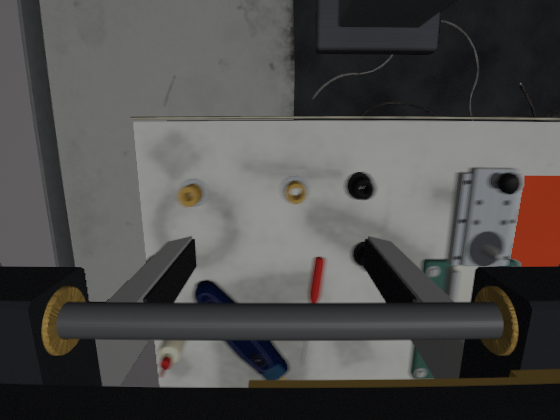

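Candidates: brass sleeves at (295,191) and (190,195); black look-alikes at (360,186) and (366,253), which are not meant. The one at (295,191) appears wider-bored; one close crop to check.

```bash
python3 - <<'E'
import cv2
a=cv2.imread("pics/w1.png")[170:215,165:385]
cv2.imwrite("pics/c1.png",cv2.resize(a,None,fx=3.6,fy=3.6,interpolation=cv2.INTER_CUBIC))
from h import *
mv([0.471,-0.267,0.11]); mv([0.471,-0.267,0.02])
E
```

```text
mv [-0.0011  0.0463  0.1986] twist -0.0076
mv [-0.0011  0.0471  0.3786] twist -0.0076
```

View pics/c1.png

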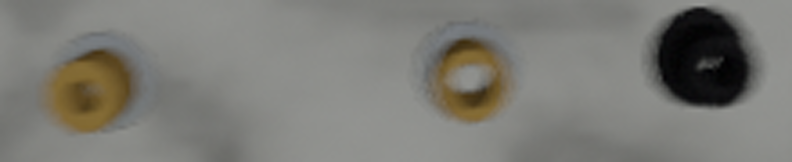

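servo_tool(
  targets=[
    [[0.4, -0.001, 0.047, 0.08, -0.008], [0.4, -0.001, 0.047, 0.15, -0.008], [0.4, -0.001, 0.047, 0.2, -0.008], [0.4, -0.001, 0.047, 0.26, -0.008], [0.4, -0.001, 0.047, 0.31, -0.008], [0.4, -0.001, 0.047, 0.35, -0.008], [0.4, -0.001, 0.047, 0.366, -0.008], [0.4, -0.001, 0.047, 0.366, -0.008], [0.4, -0.001, 0.047, 0.366, -0.008]],
  ],
)

```text
time_s: 4.25
tool_pos: [0.472, -0.2593, 0.0272]
orientation: [-0.014, 3.141, 0.0]
force: [-0.7, -1.2, 0.3]
width: 0.0564
gripper_force: 0.0
```

servo_tool(
  targets=[
    [[0.9, 0, 0, 0, 0], [0.9, 0, 0, 0, 0], [0.9, 0, 0, 0, 0], [0.9, 0, 0, 0, 0], [0.9, 0, 0, 0, 0], [0.9, 0, 0, 0, 0], [0.9, 0, 0, 0, 0]],
  ],
  squeeze=15,
)

```text
time_s: 4.83
tool_pos: [0.4717, -0.2596, 0.0269]
orientation: [-0.013, 3.141, -0.0]
force: [1.1, -0.4, 0.4]
width: 0.0128
gripper_force: 0.0
```

```bash
python3 - <<'E'
from h import *
print(st()); mv([0.47,-0.20,0.15]); mv([0.537,-0.046,0.15])
E
```

```text
(4.8333, array([ 0.4717, -0.2596,  0.0269]), array([-0.013,  3.141, -0.   ]), array([ 1.1, -0.4,  0.4]), 0.01281122674164384)
mv [ 0.0023  0.1193 -0.2462] twist 0.008
mv [-0.1342  0.4262 -0.2462] twist 0.008
```

```bash
python3 - <<'E'
from h import *
print(st()); p=cam("wrist"); cv2.imwrite("pics/w2.png",p["pixels"])
for d in optics.mark_of(p,"sleeve_a"): print(round(d["conf"],2),np.round(d["at"],4),pix(p,d["at"]).round().tolist())
q=cam("side");
for d in optics.mark_of(q,"sleeve_a"): print(round(d["conf"],2),np.round(d["at"],4),pix(q,d["at"]).round().tolist())
E
```

```text
(4.8333, array([ 0.4717, -0.2596,  0.0269]), array([-0.013,  3.141, -0.   ]), array([ 1.1, -0.4,  0.4]), 0.01281122674164384)
0.95 [ 4.733e-01 -3.870e-01 -3.000e-04] [[94.0, 232.0]]
0.79 [ 0.471  -0.2683 -0.0005] [[266.0, 230.0]]
0.7 [ 0.4663 -0.1931  0.0024] [[378.0, 226.0]]
0.81 [ 0.4769 -0.3913 -0.0024] [[268.0, 371.0]]
0.68 [ 0.5528 -0.1788  0.0017] [[280.0, 303.0]]
0.65 [ 0.4709 -0.2702  0.0015] [[255.0, 331.0]]
0.44 [ 0.4676 -0.1843 -0.0019] [[248.0, 309.0]]
```

View pics/w2.png

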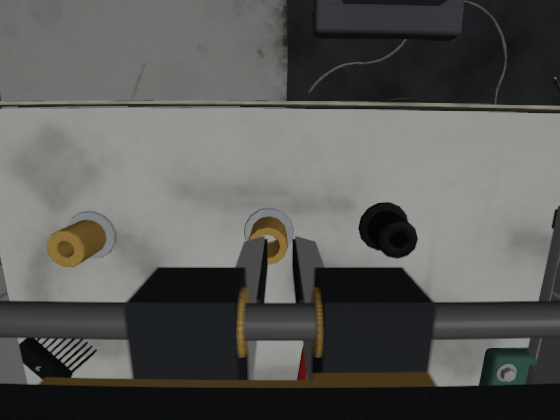

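```bash
python3 - <<'E'
import cv2
a=cv2.imread("pics/w2.png")[195:295,205:335]
cv2.imwrite("pics/c2.png",cv2.resize(a,None,fx=6,fy=6,interpolation=cv2.INTER_CUBIC))
E
```

```text
(no output)
```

View pics/c2.png

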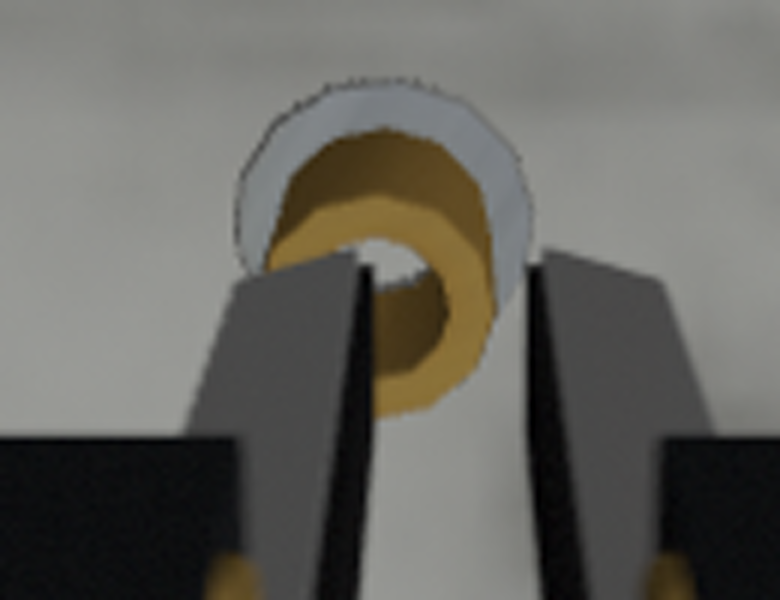

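```bash
python3 - <<'E'
from h import *
p=cam("wrist"); C=cloud(p); print(st(), p["T"][:3,3])
o=ctrl.get_obs(); M=R.from_rotvec(o["orientation"]).as_matrix()
for n,(u,v) in dict(table=(220,200),flange=(270,211),top=(285,245),Ltip=(260,241),Rtip=(300,241),Lmid=(250,260),Rmid=(315,260)).items():
    print(n,C[v,u].round(4),"range",p["range_z"][v,u].round(4),"tool",(M.T@(C[v,u]-o["tool_pos"])).round(4))
print(optics.camera("wrist")["hand_eye"])
E
```

```text
(5.0833, array([ 0.4716, -0.2596,  0.0267]), array([ 0.013, -3.141, -0.   ]), array([-0. ,  0.1, -0.2]), 0.009363083381969086) [ 0.406174   -0.25990221  0.22225816]
table [ 4.501e-01 -2.991e-01 -4.000e-04] range 0.2267 tool [ 0.0218 -0.0393  0.0271]
flange [ 0.4562 -0.2656  0.0048] range 0.2231 tool [ 0.0155 -0.0059  0.0219]
top [ 0.4701 -0.256   0.0326] range 0.1992 tool [ 0.0015  0.0036 -0.0059]
Ltip [ 0.4615 -0.2696  0.0521] range 0.1782 tool [ 0.0103 -0.0099 -0.0254]
Rtip [ 0.4617 -0.2485  0.0508] range 0.1795 tool [ 0.0098  0.0111 -0.0241]
Lmid [ 0.4617 -0.2726  0.0789] range 0.1521 tool [ 0.01   -0.0129 -0.0522]
Rmid [ 0.4616 -0.2434  0.0785] range 0.1526 tool [ 0.0099  0.0163 -0.0517]
[[ 5.12471799e-04  9.74365962e-01  2.24968242e-01  6.54411626e-02]
 [ 9.99999821e-01 -4.30072997e-04 -4.15272919e-04  2.43096501e-04]
 [-3.07875031e-04  2.24968415e-01 -9.74366008e-01 -1.95546086e-01]
 [ 0.00000000e+00  0.00000000e+00  0.00000000e+00  1.00000000e+00]]
```

```bash
python3 - <<'E'
from h import *
for n in ["side","scene"]:
    p=cam(n); C=cloud(p)
    m=(abs(C[...,0]-.472)<.03)&(abs(C[...,1]+.26)<.05)&(C[...,2]>.01)&(C[...,2]<.12)
    P=C[m]; px=p["pixels"][m]
    for lo in np.arange(.01,.12,.01):
        k=(P[:,2]>=lo)&(P[:,2]<lo+.01)
        if k.any(): print(n,round(lo,2),k.sum(),P[k].min(0).round(3),P[k].max(0).round(3),np.median(px[k],0))
E
```

```text
side 0.01 30 [ 0.46 -0.28  0.01] [ 0.483 -0.259  0.02 ] [ 82.  118.  141.5]
side 0.02 54 [ 0.46  -0.278  0.02 ] [ 0.483 -0.258  0.03 ] [ 84.  128.  155.5]
side 0.03 27 [ 0.461 -0.279  0.03 ] [ 0.482 -0.255  0.033] [ 91. 153. 182.]
side 0.04 6 [ 0.462 -0.275  0.044] [ 0.468 -0.247  0.05 ] [124.5 151.  166.5]
side 0.05 30 [ 0.461 -0.279  0.05 ] [ 0.479 -0.25   0.06 ] [127.5 131.5 137.5]
side 0.06 27 [ 0.461 -0.279  0.061] [ 0.479 -0.25   0.07 ] [127. 129. 133.]
side 0.07 27 [ 0.462 -0.279  0.07 ] [ 0.479 -0.273  0.08 ] [126. 129. 133.]
side 0.08 9 [ 0.462 -0.277  0.08 ] [ 0.479 -0.275  0.083] [126. 128. 133.]
scene 0.01 19 [ 0.462 -0.28   0.01 ] [ 0.483 -0.262  0.019] [ 32.  77. 103.]
scene 0.02 24 [ 0.461 -0.28   0.02 ] [ 0.481 -0.261  0.03 ] [ 41.  84. 107.]
scene 0.03 22 [ 0.461 -0.28   0.03 ] [ 0.485 -0.257  0.035] [ 61.5 139.5 171.5]
scene 0.04 11 [ 0.464 -0.275  0.044] [ 0.478 -0.248  0.049] [89. 96. 98.]
scene 0.05 21 [ 0.462 -0.28   0.05 ] [ 0.477 -0.243  0.059] [108. 106. 106.]
scene 0.06 27 [ 0.463 -0.278  0.06 ] [ 0.481 -0.244  0.068] [90. 91. 94.]
scene 0.07 28 [ 0.463 -0.279  0.07 ] [ 0.483 -0.242  0.079] [91.  92.5 94.5]
scene 0.08 29 [ 0.462 -0.278  0.08 ] [ 0.483 -0.244  0.089] [88. 88. 87.]
scene 0.09 29 [ 0.462 -0.281  0.09 ] [ 0.479 -0.243  0.1  ] [94. 94. 97.]
scene 0.1 14 [ 0.463 -0.279  0.1  ] [ 0.476 -0.243  0.109] [ 98.   99.  101.5]
scene 0.11 6 [ 0.463 -0.278  0.111] [ 0.482 -0.273  0.118] [96. 98. 98.]
```

The fingertips really end at z≈0.047 (both cameras agree), about 40 mm higher than the reported TCP implies. So I'll work with "fingertip = reported z + 0.021".

servo_tool(
  targets=[
    [[0.4, 0, -0.016, 0, 0], [0.4, 0, -0.016, 0, 0], [0.4, 0, -0.016, 0, 0], [0.4, 0, -0.016, 0, 0], [0.4, 0, -0.016, 0, 0], [0.4, 0, -0.016, 0.03, 0], [0.4, 0, -0.016, 0.06, 0], [0.4, 0, -0.016, 0.076, 0], [0.4, 0, -0.016, 0.076, 0], [0.4, 0, -0.016, 0.076, 0]],
  ],
)

```text
time_s: 6.07
tool_pos: [0.4714, -0.2674, -0.0115]
orientation: [0.013, -3.141, -0.001]
force: [0.2, 0.7, 0.9]
width: 0.0562
gripper_force: 0.0
```

servo_tool(
  targets=[
    [[0.9, 0, 0, 0, 0], [0.9, 0, 0, 0, 0], [0.9, 0, 0, 0, 0], [0.9, 0, 0, 0, 0], [0.9, 0, 0, 0, 0], [0.9, 0, 0, 0, 0], [0.9, 0, 0, 0, 0]],
  ],
  squeeze=15,
)

```text
time_s: 6.65
tool_pos: [0.4719, -0.2676, -0.011]
orientation: [-0.013, 3.141, -0.0]
force: [-0.3, 0.3, 2.0]
width: 0.024
gripper_force: 15.0
```

```bash
python3 - <<'E'
from h import *
print(st()); mv([0.47,-0.20,0.13]); mv([0.537,-0.046,0.13])
E
```

```text
(6.65, array([ 0.4719, -0.2676, -0.011 ]), array([-0.013,  3.141, -0.   ]), array([-0.3,  0.3,  2. ]), 0.023973247761774875)
mv [ 0.0025  0.1352 -0.2819] twist 0.0081
mv [-0.1341  0.4421 -0.2819] twist 0.0081
```

servo_tool(
  targets=[
    [[0.9, 0, 0, -0.08, 0], [0.9, 0, 0, -0.16, 0], [0.9, -0.06, 0.05, -0.22, 0.008], [0.9, -0.06, 0.13, -0.262, 0.008], [0.9, -0.06, 0.21, -0.262, 0.008], [0.9, -0.06, 0.29, -0.262, 0.008], [0.9, -0.06, 0.335, -0.262, 0.008], [0.9, -0.06, 0.335, -0.262, 0.008], [0.9, -0.06, 0.335, -0.262, 0.008], [0.9, -0.06, 0.335, -0.262, 0.008]],
  ],
)

```text
time_s: 7.48
tool_pos: [0.5003, -0.1007, 0.1197]
orientation: [-0.001, -3.142, 0.001]
force: [0.1, -1.2, -1.1]
width: 0.0238
gripper_force: 15.0
```

```bash
python3 - <<'E'
from h import *
p=cam("wrist"); print(st()); cv2.imwrite("pics/w3.png",p["pixels"])
for t in ["pin_foot","slide_knob"]:
    for d in optics.mark_of(p,t)[:2]: print(t,round(d["conf"],2),np.round(d["at"],4),pix(p,d["at"]).round().tolist())
for n,q in [("wrist",p),("side",cam("side")),("scene",cam("scene"))]:
    C=cloud(q)
    for nm,c in [("pin",(.537,-.046)),("knob",(.459,-.046))]:
        d=np.hypot(C[...,0]-c[0],C[...,1]-c[1])<.016
        for lo,hi in [(.037,.049),(.049,.055),(.055,.062),(.06,.07)]:
            P=C[d&(C[...,2]>lo)&(C[...,2]<hi)]
            if len(P)>5: print(n,nm,lo,len(P),P.mean(0).round(4),((P.max(0)+P.min(0))/2).round(4),np.ptp(P,axis=0).round(4))
E
```

```text
(7.5333, array([ 0.5002, -0.1015,  0.1197]), array([-3.000e-03, -3.142e+00,  2.000e-03]), array([-0.5, -0.4, -0.8]), 0.023878846990408414)
pin_foot 0.96 [ 0.5372 -0.0433  0.0329] [[345.0, 253.0]]
slide_knob 0.58 [ 0.4573 -0.0457  0.0544] [[351.0, 163.0]]
wrist pin 0.037 78 [ 0.5321 -0.0472  0.0432] [ 0.534  -0.0458  0.0429] [0.0079 0.0109 0.0119]
wrist pin 0.049 75 [ 0.5335 -0.0468  0.0523] [ 0.5357 -0.0455  0.052 ] [0.0113 0.0115 0.006 ]
wrist pin 0.055 95 [ 0.5349 -0.0457  0.0589] [ 0.5355 -0.0454  0.0585] [0.0076 0.0084 0.0068]
wrist pin 0.06 33 [ 0.5354 -0.0453  0.0609] [ 0.5356 -0.0451  0.0611] [0.0061 0.0052 0.0022]
wrist knob 0.049 14 [ 0.4515 -0.0532  0.0538] [ 0.4528 -0.0515  0.054 ] [0.0152 0.0087 0.0019]
wrist knob 0.055 180 [ 0.4548 -0.0483  0.06  ] [ 0.4561 -0.0446  0.0586] [0.0225 0.0222 0.0068]
wrist knob 0.06 663 [ 0.4557 -0.0451  0.0638] [ 0.456  -0.0446  0.0635] [0.0222 0.0218 0.007 ]
side pin 0.037 13 [ 0.5346 -0.0489  0.0432] [ 0.5349 -0.0487  0.0431] [0.0094 0.0082 0.0114]
side pin 0.049 9 [ 0.5355 -0.0476  0.052 ] [ 0.5354 -0.0476  0.0515] [0.0081 0.0115 0.0049]
side knob 0.037 9 [ 0.4546 -0.049   0.0421] [ 0.4545 -0.048   0.0432] [0.0111 0.0089 0.0105]
side knob 0.049 14 [ 0.4556 -0.053   0.0533] [ 0.4564 -0.052   0.0531] [0.0206 0.0102 0.0038]
side knob 0.055 21 [ 0.4552 -0.0499  0.0597] [ 0.4565 -0.0464  0.0587] [0.0204 0.0185 0.0066]
side knob 0.06 26 [ 0.4558 -0.0475  0.0624] [ 0.4555 -0.0463  0.0626] [0.0178 0.0183 0.0049]
scene pin 0.037 8 [ 0.5335 -0.0532  0.0421] [ 0.5348 -0.0532  0.0424] [0.0154 0.0107 0.0101]
scene knob 0.037 12 [ 0.4576 -0.0493  0.0399] [ 0.4577 -0.0473  0.0411] [0.0275 0.0265 0.0072]
scene knob 0.055 16 [ 0.4547 -0.0492  0.0587] [ 0.4555 -0.0478  0.0585] [0.0155 0.0167 0.0056]
scene knob 0.06 27 [ 0.4567 -0.0466  0.0641] [ 0.4575 -0.048   0.0645] [0.0169 0.0211 0.0087]
```

View pics/w3.png

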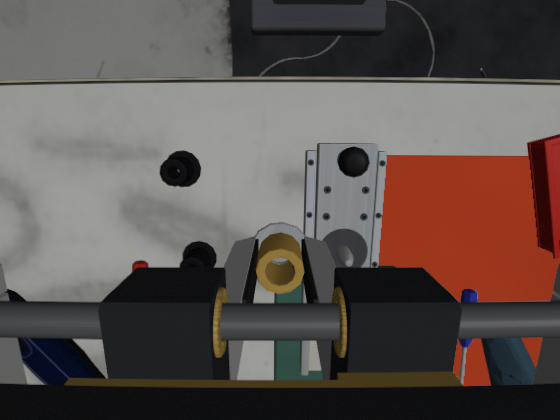

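```bash
python3 - <<'E'
from h import *
p=cam("wrist"); print(st()); C=cloud(p); o=ctrl.get_obs()
d=np.hypot(C[...,0]-.5,C[...,1]+.1)<.02
b=p["pixels"].astype(int); brass=(b[...,2]-b[...,0]>25)
P=C[d&brass&(C[...,2]>.155)]; print(len(P),P.min(0).round(4),P.max(0).round(4))
z=np.median(P[:,2]); Q=P[abs(P[:,2]-z)<.002]; 
e=cv2.fitEllipse
(c,r)=cv2.minEnclosingCircle(Q[:,:2].astype(np.float32)*1000); print(z,c,r)
mv([0.5356,-0.0455,0.075]); mv([0.5356,-0.0455,0.022])
E
```

```text
(7.7833, array([ 0.5001, -0.101 ,  0.1196]), array([-3.000e-03, -3.141e+00,  0.000e+00]), array([ 0.2,  0.5, -1.2]), 0.024039087893424873)
1921 [ 0.48   -0.1145  0.1551] [ 0.5113 -0.0891  0.262 ]
0.16298781830649653 (499.3914489746094, -100.96333312988281) 11.948495864868164
mv [-0.0707  0.1112  0.0892] twist -0.0019
mv [-0.0708  0.1112  0.1952] twist -0.0019
```

servo_tool(
  targets=[
    [[0.9, -0.04, 0.06, 0, 0], [0.9, -0.0724, 0.111, 0, 0], [0.9, -0.0724, 0.111, 0.04, 0], [0.9, -0.0724, 0.111, 0.08, 0], [0.9, -0.0724, 0.111, 0.12, 0], [0.9, -0.0724, 0.111, 0.127, 0], [0.9, -0.0724, 0.111, 0.127, 0], [0.9, -0.0724, 0.111, 0.127, 0]],
  ],
)

```text
time_s: 8.45
tool_pos: [0.5368, -0.045, 0.0567]
orientation: [0.001, 3.141, -0.0]
force: [-0.0, -0.9, 0.2]
width: 0.0237
gripper_force: 15.0
```

```bash
python3 - <<'E'
from h import *
p=cam("wrist"); print(st()); C=cloud(p); o=ctrl.get_obs(); x,y,z=o["tool_pos"]
d=np.hypot(C[...,0]-x,C[...,1]-y)<.02
b=p["pixels"].astype(int); brass=(b[...,2]-b[...,0]>25)
Q=C[d&brass&(abs(C[...,2]-z-.0434)<.003)]
(c,r)=cv2.minEnclosingCircle(Q[:,:2].astype(np.float32)*1000); print(c,r)
mv([x,y,.0216])
E
```

```text
(8.5, array([ 0.5373, -0.0449,  0.0572]), array([ 1.00e-03,  3.14e+00, -0.00e+00]), array([ 0.4,  0.5, -0.7]), 0.02393298548883419)
(535.9505615234375, -44.493568420410156) 11.99130630493164
mv [0.0001 0.     0.0712] twist -0.0008
```

servo_tool(
  targets=[
    [[0.9, 0.001, -0.002, 0.01, 0], [0.9, 0.001, -0.002, 0.02, 0], [0.9, 0.001, -0.002, 0.03, 0], [0.9, 0.001, -0.002, 0.038, 0], [0.9, 0.001, -0.002, 0.046, 0], [0.9, 0.001, -0.002, 0.054, 0], [0.9, 0.001, -0.002, 0.062, 0], [0.9, 0.001, -0.002, 0.068, 0], [0.9, 0.001, -0.002, 0.068, 0], [0.9, 0.001, -0.002, 0.068, 0]],
  ],
)

```text
time_s: 9.33
tool_pos: [0.5362, -0.0454, 0.0222]
orientation: [0.0, 3.141, -0.0]
force: [0.3, 0.0, -0.0]
width: 0.0235
gripper_force: 15.0
```

```bash
python3 - <<'E'
from h import *
p=cam("wrist"); print(st()); C=cloud(p); o=ctrl.get_obs(); x,y,z=o["tool_pos"]
d=np.hypot(C[...,0]-x,C[...,1]-y)<.02
b=p["pixels"].astype(int); brass=(b[...,2]-b[...,0]>25)
Q=C[d&brass&(abs(C[...,2]-z-.0434)<.003)]
(c,r)=cv2.minEnclosingCircle(Q[:,:2].astype(np.float32)*1000); print(c,r,np.median(Q[:,2]))
E
```

```text
(9.3833, array([ 0.5362, -0.0454,  0.0222]), array([ 0.   ,  3.141, -0.   ]), array([ 0.6,  0.6, -0.3]), 0.023394100292095953)
(535.2496337890625, -44.95440673828125) 11.930662155151367 0.06574766085433134
```

servo_tool(
  targets=[
    [[0.4, 0, 0, 0, 0], [0.4, 0, 0, 0, 0], [0.4, 0, 0, 0, 0], [0.4, 0, 0, 0, 0], [0.4, 0, 0, -0.05, 0], [0.4, 0, 0, -0.12, 0], [0.4, 0, 0, -0.2, 0], [0.4, 0, 0, -0.2, 0], [0.4, 0, 0, -0.2, 0]],
  ],
)

```text
time_s: 10.13
tool_pos: [0.5379, -0.0454, 0.1245]
orientation: [-0.0, 3.136, -0.0]
force: [0.1, -0.6, -0.7]
width: 0.0562
gripper_force: 0.0
```

```bash
python3 - <<'E'
from h import *
p=cam("wrist"); print(st()); C=cloud(p)
d=np.hypot(C[...,0]-.5356,C[...,1]+.0455)<.03
b=p["pixels"].astype(int); brass=(b[...,2]-b[...,0]>25)
Q=C[d&brass&(C[...,2]>.062)&(C[...,2]<.085)]
if len(Q): (c,r)=cv2.minEnclosingCircle(Q[:,:2].astype(np.float32)*1000); print(c,r,np.median(Q[:,2]),len(Q))
mv([0.4739,-0.387,0.07]); mv([0.4739,-0.387,-0.011])
E
```

```text
(10.1833, array([ 0.5363, -0.0452,  0.1229]), array([-0.  ,  3.14,  0.  ]), array([ 0.3,  0.9, -0.1]), 0.05628774285444585)
(535.0651245117188, -45.02945327758789) 11.625629425048828 0.06586580986409696 469
mv [ 0.1252 -0.6836  0.1054] twist 0.0002
mv [ 0.1255 -0.6836  0.2674] twist 0.0002
```

servo_tool(
  targets=[
    [[0.4, 0.125, -0.684, 0, 0], [0.4, 0.125, -0.684, 0, 0], [0.4, 0.125, -0.684, 0, 0], [0.4, 0.125, -0.684, 0, 0], [0.4, 0.125, -0.684, 0, 0], [0.4, 0.125, -0.684, 0, 0], [0.4, 0.125, -0.684, 0, 0], [0.4, 0.125, -0.684, 0.05, 0], [0.4, 0.125, -0.684, 0.09, 0], [0.4, 0.125, -0.684, 0.09, 0], [0.4, 0.125, -0.684, 0.09, 0]],
  ],
)

```text
time_s: 11.1
tool_pos: [0.4707, -0.3866, 0.074]
orientation: [-0.004, -3.136, -0.007]
force: [0.1, 0.2, 0.5]
width: 0.0563
gripper_force: 0.0
```

```bash
python3 - <<'E'
from h import *
p=cam("wrist"); print(st()); C=cloud(p)
d=np.hypot(C[...,0]-.4739,C[...,1]+.387)<.03
b=p["pixels"].astype(int); brass=(b[...,2]-b[...,0]>25)
Q=C[d&brass&(C[...,2]>.029)&(C[...,2]<.04)]
if len(Q): (c,r)=cv2.minEnclosingCircle(Q[:,:2].astype(np.float32)*1000); print(c,r,np.median(Q[:,2]),len(Q));mv([c[0]/1000,c[1]/1000,-.011])
E
```

```text
(11.15, array([ 0.4727, -0.3856,  0.0754]), array([-0.   , -3.139, -0.005]), array([1.2, 0.8, 0.7]), 0.05635077440472955)
(474.1197509765625, -387.49005126953125) 12.008115768432617 0.03231412533398387 671
mv [-0.0034 -0.0044  0.1729] twist -0.0001
```

servo_tool(
  targets=[
    [[0.4, -0.003, -0.004, 0.06, 0], [0.4, -0.003, -0.004, 0.12, 0], [0.4, -0.003, -0.004, 0.16, 0], [0.4, -0.003, -0.004, 0.172, 0], [0.4, -0.003, -0.004, 0.172, 0], [0.9, -0.003, -0.004, 0.172, 0], [0.9, -0.003, -0.004, 0.172, 0], [0.9, -0.003, -0.004, 0.172, 0], [0.9, -0.003, -0.004, 0.172, 0], [0.9, -0.003, -0.004, 0.172, 0], [0.9, -0.003, -0.004, 0.172, 0]],
  ],
)

```text
time_s: 12.07
tool_pos: [0.4754, -0.3895, -0.008]
orientation: [0.0, 3.141, -0.0]
force: [-0.2, 0.6, 2.9]
width: 0.0229
gripper_force: 15.0
```

```bash
python3 - <<'E'
from h import *
print(st()); mv([0.42,0.05,0.14]);mv([0.483,0.187,0.14])
E
```

```text
(12.0667, array([ 0.4754, -0.3895, -0.008 ]), array([ 0.   ,  3.141, -0.   ]), array([-0.2,  0.6,  2.9]), 0.022867289220238847)
mv [ 0.1105  0.8788 -0.2964] twist -0.0
mv [-0.0155  1.1528 -0.2964] twist -0.0
```

servo_tool(
  targets=[
    [[0.9, 0, 0, -0.08, 0], [0.9, 0, 0, -0.16, 0], [0.9, 0, 0.05, -0.24, 0], [0.9, 0, 0.12, -0.3, 0], [0.9, 0, 0.2, -0.3, 0], [0.9, 0, 0.28, -0.3, 0], [0.9, 0, 0.36, -0.3, 0], [0.9, 0, 0.44, -0.3, 0], [0.9, 0, 0.52, -0.3, 0], [0.9, 0, 0.6, -0.3, 0], [0.9, 0, 0.68, -0.3, 0], [0.9, 0, 0.74, -0.3, 0]],
  ],
)

```text
time_s: 13.07
tool_pos: [0.4744, -0.0157, 0.1413]
orientation: [0.004, -3.141, -0.002]
force: [0.5, -0.3, -1.2]
width: 0.0231
gripper_force: 15.0
```

```bash
python3 - <<'E'
from h import *
print(st()); mv([0.483,0.187,0.14]);mv([0.483,0.187,0.0])
E
```

```text
(13.0667, array([ 0.4744, -0.0157,  0.1413]), array([ 4.000e-03, -3.141e+00, -2.000e-03]), array([ 0.5, -0.3, -1.2]), 0.023115247954749157)
mv [-0.0182  0.4053  0.0032] twist 0.0024
mv [-0.0183  0.405   0.2832] twist 0.0024
```

servo_tool(
  targets=[
    [[0.9, -0.018, 0.08, 0, 0], [0.9, -0.018, 0.16, 0, 0], [0.9, -0.018, 0.24, 0, 0], [0.9, -0.018, 0.32, 0, 0], [0.9, -0.018, 0.4, 0, 0], [0.9, -0.018, 0.405, 0.06, 0], [0.9, -0.018, 0.405, 0.14, 0], [0.9, -0.018, 0.405, 0.21, 0], [0.9, -0.018, 0.405, 0.26, 0], [0.9, -0.018, 0.405, 0.284, 0], [0.9, -0.018, 0.405, 0.284, 0], [0.9, -0.018, 0.405, 0.284, 0]],
  ],
)

```text
time_s: 14.07
tool_pos: [0.4837, 0.1828, -0.001]
orientation: [-0.0, -3.14, 0.001]
force: [0.1, -0.6, 0.1]
width: 0.023
gripper_force: 15.0
```

servo_tool(
  targets=[
    [[0.58, 0, 0, 0, 0], [0.58, 0, 0, 0, 0], [0.58, 0, 0, 0, 0], [0.58, 0, 0, 0, 0], [0.58, 0, 0, -0.06, 0], [0.58, 0, 0, -0.14, 0], [0.58, 0, 0, -0.2, 0], [0.58, 0, 0, -0.2, 0], [0.58, 0, 0, -0.2, 0]],
  ],
)

```text
time_s: 14.82
tool_pos: [0.4854, 0.1839, 0.1013]
orientation: [-0.0, 3.137, 0.003]
force: [-0.3, -0.4, 0.5]
width: 0.0395
gripper_force: 0.0
```

```bash
python3 - <<'E'
from h import *
p=cam("wrist"); print(st()); C=cloud(p)
for t in ["sleeve_a","reject_tray"]:
    for d in optics.mark_of(p,t)[:2]: print(t,round(d["conf"],2),np.round(d["at"],4),pix(p,d["at"]).round().tolist())
mv([0.40,-0.045,0.10])
E
```

```text
(14.8667, array([0.4842, 0.1835, 0.0999]), array([-0.00e+00,  3.14e+00,  1.00e-03]), array([-0.1, -0.4, -0.2]), 0.03939641051355734)
sleeve_a 0.97 [0.4829 0.1829 0.0051] [[278.0, 206.0]]
sleeve_a 0.57 [ 0.5354 -0.0457  0.0325] [[10.0, 273.0]]
reject_tray 0.7 [0.4791 0.187  0.0012] [[282.0, 201.0]]
mv [ 0.1662 -0.4559 -0.0026] twist 0.0001
```

servo_tool(
  targets=[
    [[1.0, 0.148, -0.08, 0, 0], [1.0, 0.148, -0.16, 0, 0], [1.0, 0.148, -0.24, 0, 0], [1.0, 0.148, -0.32, 0, 0], [1.0, 0.148, -0.4, 0, 0], [1.0, 0.148, -0.457, 0, 0], [1.0, 0.148, -0.457, 0.05, 0], [1.0, 0.148, -0.457, 0.1, 0], [1.0, 0.148, -0.457, 0.146, 0], [1.0, 0.148, -0.457, 0.146, 0], [1.0, 0.148, -0.457, 0.146, 0]],
  ],
)

```text
time_s: 15.88
tool_pos: [0.4075, -0.0456, 0.024]
orientation: [-0.002, -3.135, -0.0]
force: [-0.1, 0.1, -0.5]
width: 0.0003
gripper_force: 0.0
```

```bash
python3 - <<'E'
from h import *
print(st()); mv([0.52,-0.045,0.027])
E
```

```text
(15.8833, array([ 0.4075, -0.0456,  0.024 ]), array([-2.000e-03, -3.135e+00, -0.000e+00]), array([-0.1,  0.1, -0.5]), 0.00029558787712243755)
mv [-0.2249  0.0014 -0.0073] twist -0.001
```

servo_tool(
  targets=[
    [[1.0, -0.025, 0.001, -0.004, 0], [1.0, -0.045, 0.001, -0.004, 0], [1.0, -0.055, 0.001, -0.004, 0], [1.0, -0.068, 0.001, -0.004, 0], [1.0, -0.084, 0.001, -0.004, 0], [1.0, -0.1, 0.001, -0.004, 0], [1.0, -0.12, 0.001, -0.004, 0], [1.0, -0.14, 0.001, -0.004, 0], [1.0, -0.16, 0.001, -0.004, 0], [1.0, -0.18, 0.001, -0.004, 0], [1.0, -0.2, 0.001, -0.004, 0], [1.0, -0.22, 0.001, -0.004, 0]],
  ],
)

```text
time_s: 16.88
tool_pos: [0.5196, -0.0456, 0.0281]
orientation: [-0.001, -3.14, 0.001]
force: [-3.0, -3.0, 0.6]
width: 0.0005
gripper_force: 2.0
```

servo_tool(
  targets=[
    [[1.0, -0.008, 0, 0, 0], [1.0, -0.016, 0, 0, 0], [1.0, -0.022, 0, 0, 0], [1.0, -0.022, 0, 0, 0]],
  ],
)

```text
time_s: 17.22
tool_pos: [0.5316, -0.0451, 0.0282]
orientation: [0.0, 3.141, -0.001]
force: [-1.0, -1.5, 0.4]
width: 0.0001
gripper_force: 0.7
```

Creep on to the stop.

servo_tool(
  targets=[
    [[1.0, -0.004, 0, 0, 0], [1.0, -0.008, 0, 0, 0], [1.0, -0.012, 0, 0, 0], [1.0, -0.016, 0, 0, 0], [1.0, -0.016, 0, 0, 0]],
  ],
)

```text
time_s: 17.63
tool_pos: [0.5384, -0.045, 0.0282]
orientation: [-0.0, -3.14, -0.0]
force: [-3.3, -3.1, 0.7]
width: 0.0005
gripper_force: 2.2
```

```bash
python3 - <<'E'
from h import *
p=cam("side"); print(st()); C=cloud(p)
for t in ["pin_foot","slide_knob","lever_press","lever_ball","lever_hinge","sleeve_a"]:
    for d in optics.mark_of(p,t)[:2]: print(t,round(d["conf"],2),np.round(d["at"],4))
E
```

```text
(17.6833, array([ 0.5385, -0.045 ,  0.0282]), array([-0.  , -3.14, -0.  ]), array([-3.8, -2.9,  0.3]), 0.0007364887124338757)
pin_foot 0.93 [ 0.6411 -0.043   0.0345]
slide_knob 0.88 [ 0.5582 -0.0461  0.0514]
lever_press 0.62 [ 0.6439 -0.0475  0.001 ]
lever_ball 0.84 [ 0.678  -0.0894  0.3132]
lever_hinge 0.71 [ 0.5669 -0.4242  0.0011]
lever_hinge 0.68 [ 0.6606 -0.0929  0.1766]
sleeve_a 0.73 [ 0.5486 -0.1786  0.0014]
sleeve_a 0.73 [ 0.468 -0.185 -0.004]
```

servo_tool(
  targets=[
    [[1.0, -0.004, 0, 0, 0], [1.0, -0.008, 0, 0, 0], [1.0, -0.012, 0, 0, 0], [1.0, -0.012, 0, 0, 0]],
  ],
)

```text
time_s: 18.32
tool_pos: [0.5385, -0.0449, 0.0279]
orientation: [-0.001, -3.13, -0.002]
force: [-13.7, -3.0, 10.6]
width: 0.0006
gripper_force: 7.2
```

servo_tool(
  targets=[
    [[1.0, 0.04, 0, 0, 0], [1.0, 0.08, 0, -0.02, 0], [1.0, 0.08, 0, -0.1, 0], [0.35, 0.08, 0, -0.18, 0], [0.35, 0.08, 0, -0.26, 0], [0.35, 0.08, 0, -0.34, 0], [0.35, 0.08, 0, -0.42, 0], [0.35, 0.08, 0, -0.5, 0], [0.35, 0.08, 0, -0.58, 0], [0.35, 0.08, 0, -0.65, 0], [0.35, 0.08, 0, -0.68, 0], [0.35, 0.08, 0, -0.68, 0]],
  ],
)

```text
time_s: 19.32
tool_pos: [0.5091, -0.044, 0.3733]
orientation: [-0.003, 3.129, 0.002]
force: [0.6, 0.4, -0.6]
width: 0.0567
gripper_force: 0.0
```

```bash
python3 - <<'E'
from h import *
from scipy.optimize import least_squares
p=cam("wrist"); print(st()); cs=[]
for n,q in [("wrist",p),("side",cam("side")),("scene",cam("scene"))]:
    C=cloud(q)
    m=(np.linalg.norm(C-np.array([.679,-.091,.315]),axis=-1)<.024)&(C[...,2]>.306)&(q["pixels"].max(-1)<90)
    P=C[m]
    if len(P)>10:
        s=least_squares(lambda c:np.linalg.norm(P-c,axis=1)-.016,[.679,-.091,.315],loss="soft_l1",f_scale=.002); print(n,len(P),s.x.round(4),s.cost)
    for nm in ["slide_knob","pin_foot","lever_hinge","lever_ball"]:
        for d in optics.mark_of(q,nm)[:1]: print(n,nm,round(d["conf"],2),np.round(d["at"],4))
C=cloud(p);P=C[(np.hypot(C[...,0]-.559,C[...,1]+.045)<.02)&(C[...,2]>.058)&(C[...,2]<.07)]
if len(P): print("knob",((P.max(0)+P.min(0))/2).round(4),np.ptp(P,axis=0).round(4))
mv([.68,-.091,.36])
E
```

```text
(19.3667, array([ 0.5075, -0.0439,  0.3706]), array([-3.000e-03,  3.134e+00,  2.000e-03]), array([ 0.1, -0.6, -0. ]), 0.05960981382762533)
wrist slide_knob 0.92 [ 0.557  -0.0471  0.0568]
wrist pin_foot 0.98 [ 0.6368 -0.0451  0.0336]
wrist lever_hinge 0.71 [ 0.6632 -0.0928  0.1714]
side 124 [ 0.6832 -0.0909  0.3162] 9.106832257827826e-05
side pin_foot 0.94 [ 0.6411 -0.0474  0.0364]
side lever_hinge 0.48 [ 6.572e-01 -3.331e-01 -6.000e-04]
side lever_ball 0.91 [ 0.6804 -0.0892  0.3148]
scene 97 [ 0.6841 -0.0928  0.3164] 0.00017304867981215985
scene slide_knob 0.87 [ 0.561  -0.048   0.0556]
scene pin_foot 0.61 [ 0.6413 -0.0498  0.0343]
scene lever_hinge 0.72 [ 0.669  -0.0924  0.1741]
scene lever_ball 0.82 [ 0.6802 -0.0923  0.3165]
knob [ 0.5577 -0.0454  0.0632] [0.0209 0.0215 0.0085]
mv [-0.3499 -0.0921  0.0164] twist -0.0001
```

servo_tool(
  targets=[
    [[0.35, -0.08, -0.03, 0, 0], [0.35, -0.16, -0.06, 0, 0], [0.35, -0.24, -0.095, 0, 0], [0.35, -0.31, -0.095, 0, 0], [0.35, -0.349, -0.095, 0.03, 0], [0.35, -0.349, -0.095, 0.06, 0], [0.35, -0.349, -0.095, 0.06, 0], [0.35, -0.349, -0.095, 0.06, 0]],
  ],
)

```text
time_s: 20.73
tool_pos: [0.6789, -0.0923, 0.3373]
orientation: [-0.0, -3.139, -0.0]
force: [-0.4, -0.4, 0.1]
width: 0.0608
gripper_force: 0.0
```

```bash
python3 - <<'E'
from h import *
print(st()); p=cam("wrist"); cv2.imwrite("pics/w4.png",p["pixels"])
from scipy.optimize import least_squares
C=cloud(p)
m=(np.linalg.norm(C-np.array([.682,-.091,.315]),axis=-1)<.024)&(C[...,2]>.306)&(p["pixels"].max(-1)<90)
P=C[m]
if len(P)>10:
    s=least_squares(lambda c:np.linalg.norm(P-c,axis=1)-.016,[.682,-.091,.315],loss="soft_l1",f_scale=.002); print(len(P),s.x.round(4),s.cost); mv([s.x[0],s.x[1],s.x[2]-.04])
mv([.682,-.0915,.276])
E
```

```text
(20.7333, array([ 0.6789, -0.0923,  0.3373]), array([-0.   , -3.139, -0.   ]), array([-0.4, -0.4,  0.1]), 0.06081487254026734)
1888 [ 0.6827 -0.0911  0.3173] 0.0001963813354076748
mv [-0.0069  0.0029  0.1229] twist -0.0003
mv [-0.0056  0.0021  0.1256] twist -0.0003
```

View pics/w4.png

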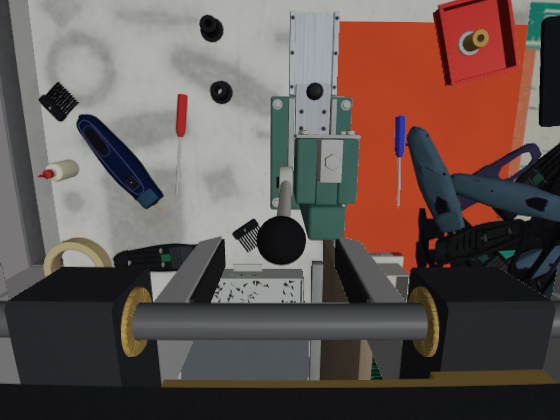

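servo_tool(
  targets=[
    [[0.35, -0.006, 0.002, 0.04, 0], [0.35, -0.006, 0.002, 0.08, 0], [0.35, -0.006, 0.002, 0.11, 0], [0.35, -0.006, 0.002, 0.122, 0], [0.35, -0.006, 0.002, 0.122, 0], [0.8, -0.006, 0.002, 0.122, 0], [0.8, -0.006, 0.002, 0.122, 0], [0.8, -0.006, 0.002, 0.122, 0], [0.8, -0.006, 0.002, 0.122, 0], [0.8, -0.006, 0.002, 0.122, 0]],
  ],
  squeeze=40,
)

```text
time_s: 21.62
tool_pos: [0.6828, -0.0913, 0.278]
orientation: [-0.0, 3.141, 0.0]
force: [0.5, 3.6, 2.2]
width: 0.0314
gripper_force: 10.7
```

```bash
cat > arc.py <<'E'
from h import *
import sys
o=ctrl.get_obs(); b=np.array(o["tool_pos"])+[0,0,.04]; print(st(),o["gripper_force"])
h=np.array([.666,.175]); 
dx,dz=b[0]-h[0],b[2]-h[1]; r=np.hypot(dx,dz); a=np.arctan2(-dx,dz); print("r",r,"angle from upright",a)
for da in [float(v) for v in sys.argv[1:]]:
    t=a+da; n=np.array([h[0]-.142*np.sin(t),h[1]+.142*np.cos(t)]); d=n-b[[0,2]]
    print(da,"tx,tz",(-d/.5).round(4))
E
python3 arc.py .05 .1 .15 .2 .3 .4 .5 .6 .7 .8 .9
```

```text
(21.6167, array([ 0.6828, -0.0913,  0.278 ]), array([-0.   ,  3.141,  0.   ]), array([0.5, 3.6, 2.2]), 0.031437279540839067) 10.671236836351454
r 0.14394430432848113 angle from upright -0.11712429315787795
0.05 tx,tz [0.0146 0.0026]
0.1 tx,tz [0.0288 0.002 ]
0.15 tx,tz [0.043  0.0021]
0.2 tx,tz [0.0572 0.0029]
0.3 tx,tz [0.0853 0.0067]
0.4 tx,tz [0.1129 0.0132]
0.5 tx,tz [0.1397 0.0225]
0.6 tx,tz [0.1655 0.0344]
0.7 tx,tz [0.19   0.0488]
0.8 tx,tz [0.2129 0.0656]
0.9 tx,tz [0.234  0.0846]
```

servo_tool(
  targets=[
    [[0.8, 0, 0, 0, 0], [0.8, 0.0146, 0, 0, 0], [0.8, 0.029, 0, 0, 0], [0.8, 0.043, 0, 0, 0], [0.8, 0.057, 0, 0.001, 0], [0.8, 0.085, 0, 0.005, 0], [0.8, 0.113, 0, 0.011, 0], [0.8, 0.14, 0, 0.02, 0], [0.8, 0.1655, 0, 0.032, 0], [0.8, 0.19, 0, 0.047, 0], [0.8, 0.19, 0, 0.047, 0], [0.8, 0.19, 0, 0.047, 0]],
  ],
)

```text
time_s: 22.62
tool_pos: [0.5871, -0.0903, 0.2566]
orientation: [-0.001, 3.139, 0.003]
force: [-4.8, 3.1, 16.6]
width: 0.03
gripper_force: 40.0
```

```bash
python3 arc.py .03 .06 .09 .12 .15 .18 .21 .24 .27 .3
```

```text
(22.6167, array([ 0.5871, -0.0903,  0.2566]), array([-1.000e-03,  3.139e+00,  3.000e-03]), array([-4.8,  3.1, 16.6]), 0.029964943239826864) 40.00416639726609
r 0.1449823244734306 angle from upright 0.5752505783891704
0.03 tx,tz [0.0038 0.0097]
0.06 tx,tz [0.0108 0.0147]
0.09 tx,tz [0.0175 0.0199]
0.12 tx,tz [0.0242 0.0252]
0.15 tx,tz [0.0306 0.0308]
0.18 tx,tz [0.0369 0.0365]
0.21 tx,tz [0.043  0.0424]
0.24 tx,tz [0.049  0.0486]
0.27 tx,tz [0.0547 0.0549]
0.3 tx,tz [0.0603 0.0613]
```

servo_tool(
  targets=[
    [[0.8, 0.014, 0, 0.005, 0], [0.8, 0.025, 0, 0.0135, 0], [0.8, 0.0365, 0, 0.0228, 0], [0.8, 0.047, 0, 0.0326, 0], [0.8, 0.047, 0, 0.0326, 0], [0.8, 0.047, 0, 0.0326, 0]],
  ],
)

```text
time_s: 23.12
tool_pos: [0.5645, -0.0901, 0.239]
orientation: [-0.001, 3.139, 0.003]
force: [-1.7, 3.2, 7.8]
width: 0.0302
gripper_force: 40.0
```

```bash
cat > tan.py <<'E'
from h import *
o=ctrl.get_obs(); b=np.array(o["tool_pos"])+[0,0,.04]; f=np.array(o["force"])
a=np.arctan2(.666-b[0],b[2]-.175); print(st(),o["gripper_force"],o["moment"],"theta~",a+.113)
print("tangential",f[0]*np.cos(a)+f[2]*np.sin(a),"radial out",-f[0]*np.sin(a)+f[2]*np.cos(a))
print("per mm pull: tx",np.cos(a)/500,"tz",np.sin(a)/500," per mm out: tx",np.sin(a)/500,"tz",-np.cos(a)/500)
E
python3 tan.py
```

```text
(23.1167, array([ 0.5645, -0.0901,  0.239 ]), array([-1.000e-03,  3.139e+00,  3.000e-03]), array([-1.7,  3.2,  7.8]), 0.030244835090987646) 40.00219742883928 [ 0.63794057  0.3286851  -0.0163306 ] theta~ 0.8861528726473814
tangential 4.22613418366093 radial out 6.714078718077827
per mm pull: tx 0.0014314245585278745 tz 0.0013967905115812034  per mm out: tx 0.0013967905115812034 tz -0.0014314245585278745
```

servo_tool(
  targets=[
    [[0.8, 0.003, 0, 0.002, 0], [0.8, 0.006, 0, 0.004, 0], [0.8, 0.009, 0, 0.0065, 0], [0.8, 0.009, 0, 0.0065, 0]],
  ],
)

```text
time_s: 23.45
tool_pos: [0.5616, -0.0901, 0.2361]
orientation: [-0.001, 3.136, 0.002]
force: [0.7, 3.1, 7.8]
width: 0.0298
gripper_force: 40.0
```

```bash
python3 tan.py
```

```text
(23.45, array([ 0.5616, -0.0901,  0.2361]), array([-1.000e-03,  3.136e+00,  2.000e-03]), array([0.7, 3.1, 7.8]), 0.029797095124355678) 40.00194266089238 [ 0.58046359 -0.39133783 -0.02364418] theta~ 0.9140875561487422
tangential 6.102333216226562 radial out 4.958119929176458
per mm pull: tx 0.001391852264897378 tz 0.0014362267483583639  per mm out: tx 0.0014362267483583639 tz -0.001391852264897378
```

servo_tool(
  targets=[
    [[0.8, 0.0015, 0, 0.0014, 0], [0.8, 0.003, 0, 0.0028, 0], [0.8, 0.004, 0, 0.004, 0], [0.8, 0.004, 0, 0.004, 0]],
  ],
)

```text
time_s: 23.78
tool_pos: [0.5604, -0.0901, 0.2348]
orientation: [-0.002, 3.135, 0.002]
force: [1.0, 4.0, 10.6]
width: 0.0303
gripper_force: 40.0
```

```bash
python3 tan.py
```

```text
(23.7833, array([ 0.5604, -0.0901,  0.2348]), array([-2.000e-03,  3.135e+00,  2.000e-03]), array([ 1. ,  4. , 10.6]), 0.030264390722284977) 40.0025760254357 [ 0.72302738 -0.41651108 -0.06129236] theta~ 0.9269545266488183
tangential 8.39376595568894 radial out 6.4890313623832325
per mm pull: tx 0.0013732576724128469 tz 0.0014540162877902194  per mm out: tx 0.0014540162877902194 tz -0.0013732576724128469
```

servo_tool(
  targets=[
    [[0.8, 0.0015, 0, 0.0014, 0], [0.8, 0.003, 0, 0.0028, 0], [0.8, 0.003, 0, 0.0028, 0], [0.8, 0.003, 0, 0.0028, 0]],
  ],
)

```text
time_s: 24.12
tool_pos: [0.56, -0.0901, 0.2342]
orientation: [-0.002, 3.132, 0.002]
force: [2.3, 2.6, 14.7]
width: 0.0303
gripper_force: 40.0
```

```bash
python3 tan.py
```

```text
(24.1167, array([ 0.56  , -0.0901,  0.2342]), array([-2.000e-03,  3.132e+00,  2.000e-03]), array([ 2.3,  2.6, 14.7]), 0.030259884129722334) 40.00348528730683 [ 0.7808437  -0.49388155 -0.03272592] theta~ 0.9317814636321351
tangential 12.359671614759806 radial out 8.371305353014762
per mm pull: tx 0.001366223256718748 tz 0.0014606279515334555  per mm out: tx 0.0014606279515334555 tz -0.001366223256718748
```

servo_tool(
  targets=[
    [[0.8, 0.0013, 0, 0.0012, 0], [0.8, 0.0025, 0, 0.0022, 0], [0.8, 0.0025, 0, 0.0022, 0], [0.8, 0.0025, 0, 0.0022, 0], [0.8, 0.0025, 0, 0.0022, 0], [0.8, 0.0025, 0, 0.0022, 0]],
  ],
)

```text
time_s: 24.62
tool_pos: [0.5597, -0.0901, 0.2338]
orientation: [-0.002, 3.13, 0.002]
force: [1.7, 3.4, 16.0]
width: 0.0302
gripper_force: 40.0
```

```bash
python3 tan.py; python3 - <<'E'
from h import *
p=cam("side")
for nm in ["slide_knob","pin_foot","sleeve_a"]:
    for d in optics.mark_of(p,nm)[:2]: print(nm,round(d["conf"],2),np.round(d["at"],4))
q=p["pixels"][215:315,215:365]; cv2.imwrite("pics/e.png",cv2.resize(q,None,fx=5,fy=5,interpolation=cv2.INTER_CUBIC))
E
```

```text
(24.6167, array([ 0.5597, -0.0901,  0.2338]), array([-2.00e-03,  3.13e+00,  2.00e-03]), array([ 1.7,  3.4, 16. ]), 0.030196345568372265) 40.0042205338832 [ 0.83622803 -0.6840898  -0.06964973] theta~ 0.934967834380625
tangential 12.829327895804841 radial out 9.642982476983486
per mm pull: tx 0.0013615622268168578 tz 0.0014649738231468572  per mm out: tx 0.0014649738231468572 tz -0.0013615622268168578
slide_knob 0.57 [ 0.5598 -0.049   0.0506]
pin_foot 0.54 [ 0.6399 -0.0446  0.0367]
sleeve_a 0.65 [ 0.5529 -0.1787  0.0018]
sleeve_a 0.63 [ 0.6371 -0.0466  0.0355]
```

View pics/e.png

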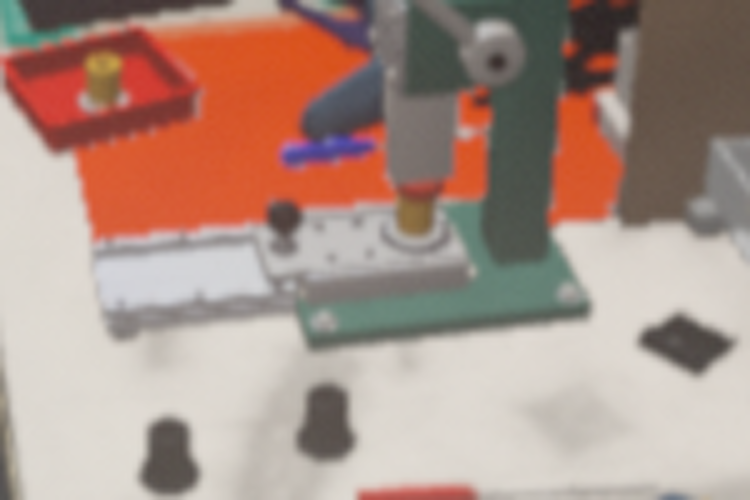

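The side view shows the ram's red foot resting on the brass sleeve (415,205), and the tight sleeve in the tray (103,75). I'll pull slightly more.

servo_tool(
  targets=[
    [[0.8, 0.001, 0, 0.001, 0], [0.8, 0.002, 0, 0.002, 0], [0.8, 0.0027, 0, 0.0025, 0], [0.8, 0.0027, 0, 0.0025, 0], [0.8, 0.0027, 0, 0.0025, 0], [0.8, 0.0027, 0, 0.0025, 0], [0.8, 0.0027, 0, 0.0025, 0], [0.8, 0.0027, 0, 0.0025, 0]],
  ],
)

```text
time_s: 25.48
tool_pos: [0.5594, -0.0901, 0.2334]
orientation: [-0.002, 3.127, 0.002]
force: [2.5, 4.3, 20.9]
width: 0.0301
gripper_force: 40.0
```

```bash
python3 tan.py
```

```text
(25.4833, array([ 0.5594, -0.0901,  0.2334]), array([-2.000e-03,  3.127e+00,  2.000e-03]), array([ 2.5,  4.3, 20.9]), 0.03008246114237469) 40.00508432392962 [ 0.90324822 -0.83946528  0.03737409] theta~ 0.9383498899947466
tangential 16.99971830571379 radial out 12.327500188203778
per mm pull: tx 0.0013565998263478406 tz 0.0014695703151441947  per mm out: tx 0.0014695703151441947 tz -0.0013565998263478406
```

servo_tool(
  targets=[
    [[0.8, 0, 0, 0, 0], [0.8, 0, 0, 0, 0], [0.8, 0, 0, 0, 0], [0.8, 0, 0, 0, 0], [0.8, 0, 0, 0, 0], [0.8, 0, 0, 0, 0]],
  ],
)

```text
time_s: 25.98
tool_pos: [0.5594, -0.0901, 0.2334]
orientation: [-0.002, 3.127, 0.002]
force: [2.2, 4.0, 19.8]
width: 0.0302
gripper_force: 40.0
```

```bash
python3 tan.py; python3 -c "
from h import *
print(ticket.job_done())"
```

```text
(25.9833, array([ 0.5594, -0.0901,  0.2334]), array([-2.000e-03,  3.127e+00,  2.000e-03]), array([ 2.2,  4. , 19.8]), 0.03016142062095882) 40.004955518525094 [ 0.91802671 -0.79721569 -0.02267235] theta~ 0.9383600811333851
tangential 16.009790236763884 radial out 11.838124514058176
per mm pull: tx 0.0013565848496825724 tz 0.0014695841403647876  per mm out: tx 0.0014695841403647876 tz -0.0013565848496825724
the job is handed in; nothing more can be done
None
```

The job is handed in at about 26 s (no verdict came back): the good sleeve is seated on the pin with the slide pushed to its stop, the tight sleeve is in the red tray, and the arm is still holding the lever with the ram at about 60 N, a figure estimated from the wrist force.

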